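# Try the shutter gaps with a gauge blade

### The job

The sliding shutters of the two slant-front boxes should stop just far enough above the sill for the gauge blade. Take the gauge out of its wooden stand and try it, square to the sloping face and with only light pressure, first in the middle part of the gap of the left box (the robot's left), then in the right one's: in one it goes in up to its shoulder, in the other it jams at the mouth. Leave it standing fully home in the gap that takes it, let go, and do not disturb the other things on the desk.

Things in the scene. Friction and masses are not known exactly. Their poses are not given: they have to be found in the camera images.
- gauge: flat steel blade 6 mm thick (its x), 30 wide (y), 50 long, square-ended, under a black handle 24 thick (x), 36 wide (y), 70 long. Origin: middle of the blade's tip; z runs from the tip up the handle: shoulder (underside of the handle) at z = 50 mm, top at 120 mm. 0.1 to 0.2 kg. Starts upright in the stand, parallel to it; a half turn about z changes nothing.
- stand: wooden block fixed to the desk, 60 (x) by 70 (y) by 47 mm high, holding the gauge upright in a slot 9 by 34 mm and 42 mm deep (floor at z = 5 mm); the origin is under its middle. The gauge's shoulder is 8 mm above its top; draw the gauge straight up.
- box_wide: white slant-front box with the wider gap, fixed, upright: 150 mm deep (x), 150 wide (y). Front (-x, towards the robot) 45 mm high; from there the face rises away from the robot at 35 deg from level to a flat top 128 mm high over the rear 31 mm. Origin: middle of the underside. Turned at most 15 deg. It may be the left (+y) or the right (-y) one.
- box_narrow: the other box, alike in all but the gap, also fixed; on the other side.
- box_wide_gap: the gap in that box's face between the sill and the shutter's bottom edge: 10 mm wide, 134 mm long, walls 30 mm deep, 60 mm free depth. Origin: middle of the gap, in the plane of the face. x points up the slope (across the gap), y along the gap to the left, z straight out of the face, up and towards the robot, 35 deg from vertical. The blade goes in until the shoulder rests on the face and then stands by itself, leaning a few degrees. The shutter does not move.
- box_narrow_gap: the gap in that box's face between the sill and the shutter's bottom edge: 3 mm wide, 134 mm long, walls 30 mm deep, 60 mm free depth. Origin: middle of the gap, in the plane of the face. x points up the slope (across the gap), y along the gap to the left, z straight out of the face, up and towards the robot, 35 deg from vertical. The blade cannot enter. The shutter does not move.
- stapler: bystander: steel stapler 130 mm long (x), 36 mm wide, 48 mm high, loose, between the boxes; origin under its middle.
- bowl: bystander: white ceramic bowl of paper clips, 124 mm across, 45 mm high, loose; origin under its middle.
- marker: bystander: blue marker lying on the desk, 128 mm long (x), 15 mm thick, loose; origin under its middle.
- coaster: bystander: round wooden coaster, 96 mm across, 8 mm high, loose; origin under its middle.
Things that resemble listed ones, but are neither listed nor needed, are in the scene too. What is shaped like the box_narrow but black or green is not meant.

How it is judged:
On the way, in this order (a step that is already met when the one before it is completed fails the run):
1. the gauge is tried in the left box's gap: fully home in it if it is the wide one, or pressed squarely on the mouth of the gap if it is the narrow one (((world y of box_wide above 0 m and (z of gauge in the frame of box_wide_gap below -0.044 m and x of gauge in the frame of box_wide_gap between -0.012 and 0.012 m and y of gauge in the frame of box_wide_gap between -0.06 and 0.06 m and angle between the z axis of gauge and the z axis of box_wide_gap, either way round below 0.26 rad)) or (world y of box_wide below 0 m and (z of gauge in the frame of box_narrow_gap between -0.007 and 0.006 m and x of gauge in the frame of box_narrow_gap between -0.004 and 0.004 m and y of gauge in the frame of box_narrow_gap between -0.055 and 0.055 m and angle between the z axis of gauge and the z axis of box_narrow_gap, either way round below 0.2 rad and angle between the x axis of gauge and the x axis of box_narrow_gap, either way round below 0.2 rad and contact force between gauge and box_narrow above 1.5 N)))), for 0.2 s.
2. then the gauge is tried in the right box's gap in the same way (((world y of box_wide above 0 m and (z of gauge in the frame of box_narrow_gap between -0.007 and 0.006 m and x of gauge in the frame of box_narrow_gap between -0.004 and 0.004 m and y of gauge in the frame of box_narrow_gap between -0.055 and 0.055 m and angle between the z axis of gauge and the z axis of box_narrow_gap, either way round below 0.2 rad and angle between the x axis of gauge and the x axis of box_narrow_gap, either way round below 0.2 rad and contact force between gauge and box_narrow above 1.5 N)) or (world y of box_wide below 0 m and (z of gauge in the frame of box_wide_gap below -0.044 m and x of gauge in the frame of box_wide_gap between -0.012 and 0.012 m and y of gauge in the frame of box_wide_gap between -0.06 and 0.06 m and angle between the z axis of gauge and the z axis of box_wide_gap, either way round below 0.26 rad)))), for 0.2 s.
At the end, for the whole second after the job is handed in: The gauge stands released and at rest in the wide gap, at least 44 mm of its 50 mm blade inside, within 15 degrees of square to the face. A try that jams: tip within 4 mm of the gap's middle line, blade within 11 degrees of square, pressed with over 1.5 N for 0.2 s (z of gauge in the frame of box_wide_gap below -0.044 m and x of gauge in the frame of box_wide_gap between -0.012 and 0.012 m and y of gauge in the frame of box_wide_gap between -0.06 and 0.06 m and angle between the z axis of gauge and the z axis of box_wide_gap, either way round below 0.26 rad and linear speed of gauge below 0.01 m/s and angular speed of gauge below 0.1 rad/s and contact force between the fingers and gauge below 0.05 N); the robot touches nothing.
It fails at once if the gauge is forced: more than 60 N against a box (contact force between gauge and box_wide above 60 N or contact force between gauge and box_narrow above 60 N).
It fails at once if a bystander (stapler, bowl, marker or coaster) is moved by more than 15 mm (distance of any of stapler, bowl, marker, coaster from where it was at the start of the episode above 0.015 m).
It also fails if it takes over 62 s, if anything falls off the work surface, if the arm or the gripper's body presses on something with over 40 N, if the wrist force passes 120 N, or if a joint passes its speed limit or range.

### The arm

A 7-joint arm with a two-finger parallel gripper is mounted at the origin on the work surface. World frame = base frame: x ahead of the robot, y to its left, z up, the work surface at z = 0. Lengths are in m, angles in rad, forces in N, time in s.
With the tool pointing down it reaches from about 0.425 to 0.95 m from the base axis. Payload 16.7 kg.
Tool frame: the origin (TCP) lies at the very end of the fingers, on their centre line; the grasp point (between the pads) lies r.grip_point_offset behind it (r.grip_point_offset is the distance from the TCP to the grasp point, in m); x points along the fingers, z is the direction in which the jaws open and shut, and the axes are right-handed (so a half turn about x gives the same grasp; the last joint's range is limited). The gripper opens to 94 mm and grips with 3 to 60 N. Pads are 16 mm wide; open, the fingers measure 119 mm over their backs; the gripper's body (75 mm by 177 mm) begins 78 mm behind the grasp point.
Start: joints at [-1.464, 0.426, 0.074, 1.606, -0.034, 1.111, -0.067], TCP at [0.171, 0.653, 0.205] pointing down, gripper open.
Joint ranges: [-2.85, 2.85], [-0.5, 2.14], [-1.23, 1.37], [0.21, 2.46], [-1.02, 4.16], [0.16, 2.05], [-2.73, 2.73]. Speed limits (rad/s): [1.89, 1.89, 2.39, 2.39, 3.01, 3.01, 3.01].

### API

Orientations are given as a unit quaternion [w, x, y, z].
In Python, from cell import r gives the robot as it stands. The module is installed in compiled form; this text tells all that it offers.
- The arm moves only by the tool drive_tool, never from a script. Its argument "rows" is a list of rows, each an object of numbers: "x", "y", "z": the shift along the world's x, y, z in cm; "roll": the turn about the world's z in degrees; "jaw": the opening, from -1 (shut) to 1 (fully open), so that 0 is half open. In form: [{"x": .., "y": .., "z": .., "roll": .., "jaw": ..}, ...]. A call has 1 to 20 rows; each row shifts and turns the pose as measured when the row begins; what a row does not reach is not made up. A row lasts 1/12 s, in which the tool goes at most 41.7 mm and 7.16 degrees, less where a joint would pass 70% of its speed; a pose out of reach is approached as far as the arm can. A call with a gripper value outside its range is refused whole. The fingers move at their own pace and stop on an object; "grip_force" is the grip in N (left out, the last holds). Time passes only in rows, so rows that do not move let the fingers close. It gives the time, the measured TCP pose, the force and the opening at its end, in the units of the state.
- r.read_state(): the state, without advancing time (a new reading comes with each control period).
- r.snapshot(name): name is "scene" or "top"; returns (picture, depth): 480x640x3 uint8, blue, green, red; 480x640 float32, m along the optical axis (not along the pixel's ray), 0 where there is no reading.
- r.camera_model(name): a dict with "intrinsics" (3x3 intrinsics, pixels), "rvec" (rotation vector, rad) and "tvec" (3), from world to camera coordinates, as OpenCV has them. Camera axes: x right, y down, z forward; pixel columns grow to the right and rows downward; lengths in m; the calibration is good to about 2 mm. A picture is of the moment at which its call begins. camera_model takes no time and is no camera call.
- r.finish_job(): hands the job in, once; it reports no verdict.
The state is a dict: "time_s": time; "q": joint angles; "joint_velocities": joint speeds; "joint_efforts": joint torques, N m; "eef_pos": TCP position; "ee_rot": TCP orientation; "contact_force": force on the tool from outside, world axes, zero at the start; "moment": the same for the moment, N m; "width": finger opening in m.
Only numpy, scipy, OpenCV 4.12 (cv2) and the standard library are available. Lean on these libraries where they do the work, as an engineer would, in place of code of your own. Each camera call takes 0.05 s, during which the arm holds its last target. There are 200 camera calls.

## Working session

There is one attempt and no reset: what is moved stays moved. The work goes in short steps, Python scripts to look and compute and a tool call to move; the robot and the scene stay as the last step left them, time stands still between calls to the robot, and variables do not carry over. Pictures are saved under pics/ and viewed, on a budget of 10 in all, crops included, one or two more only if the job needs it, and the job is handed in when it is done.

Besides the shell and the picture viewer there is one more tool, called as name([rows], argument=value, ...), one row to a line, values as JSON. drive_tool: Moves the arm, as the interface text tells. Its arguments: {"type":"object","properties":{"rows":{"type":"array","items":{"type":"object","properties":{"x":{"type":"number"},"y":{"type":"number"},"z":{"type":"number"},"roll":{"type":"number"},"jaw":{"type":"number"}}}},"grip_force":{"type":"number"}},"required":["rows"]}

```bash
mkdir -p pics; cat > h.py <<'E'
import numpy as np, cv2
from cell import r
def cam(n):
    m=r.camera_model(n); K=np.array(m["intrinsics"]).reshape(3,3); R=cv2.Rodrigues(np.array(m["rvec"],float))[0]; t=np.array(m["tvec"],float).ravel()
    return K,R,t
def cloud(n,d):
    K,R,t=cam(n); v,u=np.indices(d.shape)
    p=np.stack([(u-K[0,2])/K[0,0]*d,(v-K[1,2])/K[1,1]*d,d],-1)
    return (p-t)@R
def ray(n,uv,z):
    K,R,t=cam(n); c=-R.T@t; d=R.T@np.linalg.solve(K,[uv[0],uv[1],1]); return c+d*(z-c[2])/d[2]
E
python3 - <<'E'
from h import *
for n in("scene","top"):
    p,d=r.snapshot(n); cv2.imwrite(f"pics/{n}0.png",p); np.save(f"{n}0.npy",d)
    K,R,t=cam(n); print(n,K[0,0],-R.T@t,R[2], (d>0).mean())
print(r.read_state(), r.grip_point_offset)
E
```

```text
scene 619.8776190202549 [1.337544   0.4288229  1.27613137] [-0.53817396 -0.26628489 -0.79966314] 0.995947265625
top 437.8290252976812 [4.75840322e-01 1.11381627e-04 9.49086236e-01] [ 0.02457801  0.03100899 -0.99921688] 0.996015625
{'time_s': 0.1, 'q': array([-1.4644799 ,  0.42665366,  0.07386694,  1.60652873, -0.0340888 ,
        1.11079695, -0.06709337]), 'joint_velocities': array([-0.00038089, -0.00097512, -0.00051964, -0.00207126, -0.00016928,
       -0.00045924, -0.00154047]), 'joint_efforts': array([ 8.80110572e-03, -9.37463379e+01,  3.67653988e+00, -4.55033362e+01,
       -4.86862462e-02,  1.69460708e-02,  1.00597047e-04]), 'eef_pos': array([0.1707392 , 0.65264849, 0.2048629 ]), 'ee_rot': array([ 0.55940804, -0.43239534,  0.55999635,  0.43185763]), 'contact_force': array([0.1109383 , 0.75261822, 0.95139945]), 'moment': array([ 0.0130735 , -0.03454562,  0.03938916]), 'width': 0.09407042932095916} 0.0188
```

View pics/scene0.png

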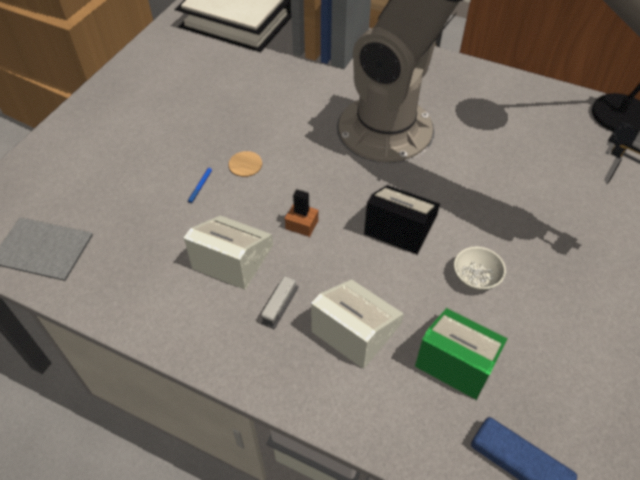

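View pics/top0.png

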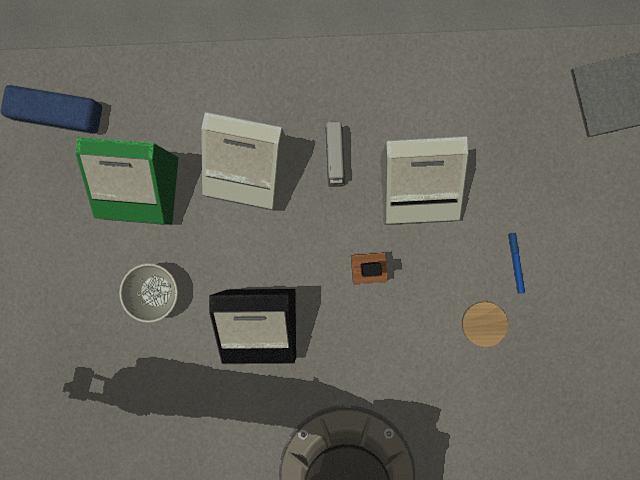

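```bash
python3 - <<'E'
from h import *
p=cv2.imread("pics/top0.png"); P={n:cloud(n,np.load(f"{n}0.npy")) for n in("top","scene")}
c=np.hstack([p[105:215,195:287],p[130:230,380:472].copy() if 0 else p[125:235,380:472]])
c=cv2.resize(c,None,fx=3,fy=3,interpolation=cv2.INTER_CUBIC)
g=cv2.resize(p[240:300,340:410],None,fx=3.5,fy=5.5,interpolation=cv2.INTER_CUBIC)
o=np.zeros((330,800,3),np.uint8); o[:,:552]=c; o[:330,553:553+245]=g[:330]
cv2.imwrite("pics/crop1.png",o)
T=P["top"]
for nm,(u,v),du,dv in(("L",(238,165),14,10),("R",(427,178),22,9)):
    q=T[v-dv:v+dv,u-du:u+du].reshape(-1,3); q=q[np.isfinite(q).all(1)]
    for _ in range(3):
        m=q.mean(0); n=np.linalg.svd(q-m,full_matrices=False)[2][2]; n*=np.sign(n[2]); e=(q-m)@n; q=q[abs(e)<max(.002,1.5*e.std())]
    print(nm,m,n,"tilt",np.degrees(np.arccos(n[2])),"yaw",np.degrees(np.arctan2(-n[1],-n[0])),e.std())
    # slope profile along column
    print(np.round(T[v-40:v+50:3,u],3).tolist())
hs=T[240:300,340:410]; 
for lo,hi in((.118,.135),(.04,.054)):
    M=((hs[...,2]>lo)&(hs[...,2]<hi)).astype(np.uint8); xy=hs[M>0][:,:2].astype(np.float32)
    print(lo,M.sum(),np.median(hs[M>0][:,2]),cv2.minAreaRect(xy*1000),xy.mean(0))
S=P["scene"]; pc=cv2.imread("pics/scene0.png")
hs=S[180:240,275:330]
for lo,hi in((.118,.135),(.043,.054)):
    M=((hs[...,2]>lo)&(hs[...,2]<hi)); xy=hs[M][:,:2].astype(np.float32)
    print("scene",lo,M.sum(),np.median(hs[M][:,2]) if M.any() else 0,cv2.minAreaRect(xy*1000))
w,x,y,z=r.read_state()["ee_rot"]
from scipy.spatial.transform import Rotation as Ro
print(Ro.from_quat([x,y,z,w]).as_matrix())
E
```

```text
L [0.64965277 0.19713014 0.10172779] [0.96740621 0.12050294 0.22272013] tilt 77.13115000172414 yaw -172.89964254507632 0.008229809689703676
[[0.719, 0.188, 0.129], [0.714, 0.189, 0.127], [0.709, 0.189, 0.126], [0.702, 0.189, 0.129], [0.697, 0.189, 0.127], [0.693, 0.19, 0.122], [0.686, 0.19, 0.124], [0.682, 0.192, 0.118], [0.678, 0.193, 0.111], [0.673, 0.194, 0.109], [0.667, 0.195, 0.107], [0.663, 0.196, 0.101], [0.656, 0.196, 0.103], [0.652, 0.198, 0.094], [0.647, 0.198, 0.092], [0.642, 0.2, 0.087], [0.637, 0.201, 0.082], [0.631, 0.202, 0.08], [0.626, 0.203, 0.074], [0.621, 0.205, 0.068], [0.615, 0.204, 0.069], [0.609, 0.206, 0.064], [0.603, 0.207, 0.062], [0.598, 0.208, 0.055], [0.593, 0.209, 0.051], [0.586, 0.21, 0.05], [0.585, 0.219, 0.011], [0.579, 0.222, 0.0], [0.573, 0.221, 0.001], [0.566, 0.222, 0.001]]
R [ 0.61227173 -0.16905281  0.10233968] [-0.57533089 -0.01475803  0.81778761] tilt 35.1360658219187 yaw 1.4693937263173178 0.0010286357573226974
[[0.714, -0.193, 0.001], [0.677, -0.167, 0.129], [0.671, -0.167, 0.129], [0.665, -0.167, 0.129], [0.661, -0.167, 0.125], [0.654, -0.1
[... 620 characters left out ...]
.456787109375, -56.704315185546875), (23.74349021911621, 35.92851257324219), 2.9280576705932617) [ 0.43856394 -0.05660876]
0.04 718 0.0473193042406118 ((438.4019775390625, -56.9186897277832), (59.93305969238281, 70.2039566040039), 3.1883668899536133) [ 0.43941474 -0.0550404 ]
scene 0.118 129 0.1254128686603548 ((439.708984375, -57.12104797363281), (30.127626419067383, 37.752628326416016), 8.226144790649414)
scene 0.043 330 0.04794946301691485 ((439.9348449707031, -56.4406852722168), (65.80094909667969, 71.85159301757812), 4.350887775421143)
[[-1.93833222e-04 -9.67448876e-01  2.53066463e-01]
 [-1.11036485e-03  2.53066520e-01  9.67448243e-01]
 [-9.99999365e-01 -9.34724965e-05 -1.12327393e-03]]
```

View pics/crop1.png

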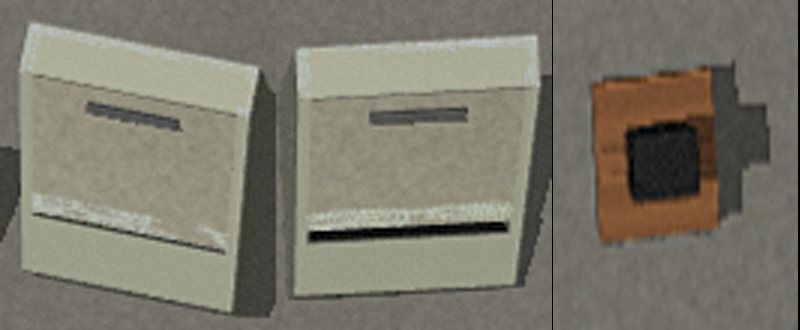

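```bash
cat > gap.py <<'E'
from h import *
from scipy.optimize import least_squares
def gap(p,T,name,corners,ends,wide):
    M=np.zeros(p.shape[:2],np.uint8); cv2.fillConvexPoly(M,np.int32(corners),1)
    q=T[M>0]; 
    f=lambda a,q=None: (q[:,0]*-np.sin(a[2])*np.cos(a[0])+q[:,1]*-np.sin(a[2])*np.sin(a[0])+q[:,2]*np.cos(a[2])-a[1])
    s=least_squares(lambda a:f(a,q),[0,-.3,.61],loss="soft_l1",f_scale=.0015).x
    e=f(s,q); n=np.array([-np.sin(s[2])*np.cos(s[0]),-np.sin(s[2])*np.sin(s[0]),np.cos(s[2])])
    print(name,"plane yaw,tilt",np.degrees(s[[0,2]]),"d",s[1],"mad",np.median(abs(e)))
    K,R,t=cam("top"); c=-R.T@t
    g=cv2.cvtColor(p,cv2.COLOR_BGR2GRAY).astype(float); pts=[]
    (u0,v0),(u1,v1)=ends
    for u in range(int(u0)+4,int(u1)-3):
        v=v0+(v1-v0)*(u-u0)/(u1-u0); vs=np.arange(int(round(v))-4,int(round(v))+5); col=g[vs,u]
        b=np.minimum(np.median(col[-2:]),999); w=np.clip(b-12-col,0,None)
        if w.sum()>0: 
            vc=(w*vs).sum()/w.sum(); d=R.T@np.linalg.solve(K,[u,vc,1]); pts.append(c+d*(s[1]-n@c)/(n@d))
    pts=np.array(pts); L=cv2.fitLine(pts.astype(np.float32),cv2.DIST_HUBER,0,.0005,.0005).ravel(); dr=L[:3]*np.sign(L[1])
    E=[c+(lambda d:d*(s[1]-n@c)/(n@d))(R.T@np.linalg.solve(K,[u,v,1])) for u,v in ends]
    ds=[(x-L[3:])@dr for x in E]; o=L[3:]+dr*np.mean(ds)
    print(" line dir",dr,"yaw",np.degrees(np.arctan2(-dr[0],dr[1])),"len",abs(ds[0]-ds[1]),"centre",o)
    return o,n,dr
if __name__=="__main__":
    p=cv2.imread("pics/top0.png"); T=cloud("top",np.load("top0.npy"))
    gap(p,T,"L",[(208,133),(268,146),(263,203),(207,193)],[(205.8,175.8),(270,189)],0)
    gap(p,T,"R",[(392,160),(460,160),(458,218),(391,219)],[(382+.5,204),(457.3,200.5)][:0] or [(390.7,204.),(457.3,200.7)],1)
    S=cloud("scene",np.load("scene0.npy")); pc=cv2.imread("pics/scene0.png")
    for nm,y0,y1,Q in(("top",0,0,T),("scene",0,0,S)):
        for k,s in(("L",1),("R",-1)):
            m=(Q[...,2]>.122)&(Q[...,2]<.134)&(Q[...,0]>.62)&(Q[...,0]<.78)&(Q[...,1]*s>.07)&(Q[...,1]*s<.3)
            a=Q[m][:,:2].astype(np.float32)*1000; print(nm,k,m.sum(),cv2.minAreaRect(a),np.median(Q[m][:,2]))
E
python3 gap.py
```

```text
L plane yaw,tilt [-13.57173623  35.44550759] d -0.26361889464889643 mad 0.0009499677532294193
 line dir [ 0.22827426  0.973586   -0.0046053 ] yaw -13.195633 len 0.13407239758413048 centre [0.61992423 0.20432388 0.07125351]
R plane yaw,tilt [ 1.33823677 35.59079854] d -0.2706132030553175 mad 0.0010599955581115372
 line dir [-0.02339628  0.9997263   0.        ] yaw 1.34063 len 0.13243807136452207 centre [ 0.56883137 -0.16890362  0.07139266]
top L 1802 ((705.9917602539062, 185.18502807617188), (151.13546752929688, 48.99980545043945), 76.72459411621094) 0.12773296115239446
top R 1890 ((657.0455322265625, -165.94094848632812), (48.97320556640625, 150.1240692138672), 1.1111359596252441) 0.12794730129131454
scene L 1226 ((707.0804443359375, 184.2664031982422), (152.87939453125, 50.45648193359375), 76.81694030761719) 0.1281437336057859
scene R 957 ((658.6680297851562, -166.06777954101562), (50.96489715576172, 153.34304809570312), 1.173917293548584) 0.12801208385760537
```

drive_tool([
  {"x": 2.7,"y": -2.5,"z": 0.3,"roll": 1.5,"jaw": 1},
  {"x": 2.7,"y": -2.5,"z": 0.3,"roll": 1.5},
  {"x": 2.7,"y": -2.5,"z": 0.3,"roll": 1.5},
  {"x": 2.7,"y": -2.5,"z": 0.3,"roll": 1.5},
  {"x": 2.7,"y": -2.5,"z": 0.3,"roll": 1.5},
  {"x": 2.7,"y": -2.5,"z": 0.3,"roll": 1.5},
  {"x": 2.7,"y": -2.5,"z": 0.3,"roll": 1.5},
  {"x": 2.7,"y": -2.5,"roll": 1.5},
  {"x": 2.7,"y": -2.5,"roll": 1.5},
  {"x": 2.7,"y": -2.5,"roll": 1.5},
  {"x": 2.7,"y": -2.5,"roll": 1.5},
  {"x": 2.7,"y": -2.5,"roll": 1.2},
  {"x": -0.6,"y": -4},
  {"x": -0.6,"y": -4},
  {"x": -0.6,"y": -4},
  {"x": -0.6,"y": -4},
  {"x": -0.6,"y": -4},
  {"x": -0.6,"y": -4},
  {"x": -0.6,"y": -4},
  {"x": -0.6,"y": -4},
], grip_force=15)

```text
schema error: expected keys x, y, z, roll, jaw
```

drive_tool([
  {"x": 2.7,"y": -2.5,"z": 0.3,"roll": 1.5,"jaw": 1},
  {"x": 2.7,"y": -2.5,"z": 0.3,"roll": 1.5,"jaw": 1},
  {"x": 2.7,"y": -2.5,"z": 0.3,"roll": 1.5,"jaw": 1},
  {"x": 2.7,"y": -2.5,"z": 0.3,"roll": 1.5,"jaw": 1},
  {"x": 2.7,"y": -2.5,"z": 0.3,"roll": 1.5,"jaw": 1},
  {"x": 2.7,"y": -2.5,"z": 0.3,"roll": 1.5,"jaw": 1},
  {"x": 2.7,"y": -2.5,"z": 0.3,"roll": 1.5,"jaw": 1},
  {"x": 2.7,"y": -2.5,"z": 0,"roll": 1.5,"jaw": 1},
  {"x": 2.7,"y": -2.5,"z": 0,"roll": 1.5,"jaw": 1},
  {"x": 2.7,"y": -2.5,"z": 0,"roll": 1.5,"jaw": 1},
  {"x": 2.7,"y": -2.5,"z": 0,"roll": 1.5,"jaw": 1},
  {"x": 2.7,"y": -2.5,"z": 0,"roll": 1.2,"jaw": 1},
  {"x": -0.6,"y": -4,"z": 0,"roll": 0,"jaw": 1},
  {"x": -0.6,"y": -4,"z": 0,"roll": 0,"jaw": 1},
  {"x": -0.6,"y": -4,"z": 0,"roll": 0,"jaw": 1},
  {"x": -0.6,"y": -4,"z": 0,"roll": 0,"jaw": 1},
  {"x": -0.6,"y": -4,"z": 0,"roll": 0,"jaw": 1},
  {"x": -0.6,"y": -4,"z": 0,"roll": 0,"jaw": 1},
  {"x": -0.6,"y": -4,"z": 0,"roll": 0,"jaw": 1},
  {"x": -0.6,"y": -4,"z": 0,"roll": 0,"jaw": 1},
], grip_force=15)

```text
time_s: 1.77
eef_pos: [0.4489, 0.0114, 0.2189]
ee_rot: [-0.475, 0.521, -0.483, -0.519]
contact_force: [0.3, 0.2, 0.2]
width: 0.0937
```

drive_tool([
  {"x": -0.5,"y": -3.4,"z": 0,"roll": -1,"jaw": 1},
  {"x": -0.5,"y": -3.4,"z": 0,"roll": -0.7,"jaw": 1},
  {"x": 0,"y": 0,"z": -1,"roll": 0,"jaw": 1},
  {"x": 0,"y": 0,"z": -2,"roll": 0,"jaw": 1},
  {"x": 0,"y": 0,"z": 0,"roll": 0,"jaw": 1},
])

```text
time_s: 2.18
eef_pos: [0.435, -0.069, 0.1889]
ee_rot: [-0.487, 0.51, -0.493, -0.509]
contact_force: [-1.9, -0.1, -1.4]
width: 0.094
```

```bash
cat >> h.py <<'E'
from scipy.spatial.transform import Rotation as Ro
def st():
    s=r.read_state(); w,x,y,z=s["ee_rot"]; M=Ro.from_quat([x,y,z,w]).as_matrix()
    print("t",round(s["time_s"],2),"tcp",np.round(s["eef_pos"],4),"yaw",np.round(np.degrees(np.arctan(-M[0,2]/M[1,2])),2),"tilt",np.round(M[:,0],3),"F",np.round(s["contact_force"],2),"w",round(s["width"],4),"q",np.round(s["q"],2)); return s
E
python3 -c "from h import *;st()"
```

```text
t 2.18 tcp [ 0.435  -0.069   0.1889] yaw 2.2 tilt [-0.004 -0.007 -1.   ] F [-1.9  -0.11 -1.36] w 0.094 q [-0.45  0.04  0.47  2.15 -0.02  0.96  1.64]
```

drive_tool([
  {"x": 0.35,"y": 1.2,"z": 0,"roll": 0.8,"jaw": 1},
  {"x": 0,"y": 0,"z": -1,"roll": 0,"jaw": 1},
  {"x": 0,"y": 0,"z": -2,"roll": 0,"jaw": 1},
  {"x": 0,"y": 0,"z": -1,"roll": 0,"jaw": 1},
  {"x": 0,"y": 0,"z": 0,"roll": 0,"jaw": 1},
  {"x": 0,"y": 0,"z": 0,"roll": 0,"jaw": 1},
])

```text
time_s: 2.68
eef_pos: [0.4401, -0.0529, 0.1483]
ee_rot: [-0.482, 0.515, -0.488, -0.514]
contact_force: [1.1, -0.7, 0.6]
width: 0.0941
```

```bash
python3 -c "from h import *;st()"
```

```text
t 2.68 tcp [ 0.4401 -0.0529  0.1483] yaw 3.37 tilt [-0.003 -0.007 -1.   ] F [ 1.12 -0.74  0.64] w 0.0941 q [-0.46  0.11  0.46  2.18 -0.06  0.86  1.67]
```

drive_tool([
  {"x": -0.15,"y": -0.3,"z": -1,"roll": 0,"jaw": 1},
  {"x": 0,"y": 0,"z": -2,"roll": 0,"jaw": 1},
  {"x": 0,"y": 0,"z": -2,"roll": 0,"jaw": 1},
  {"x": 0,"y": 0,"z": -1.2,"roll": 0,"jaw": 1},
  {"x": 0,"y": 0,"z": -0.6,"roll": 0,"jaw": 1},
  {"x": 0,"y": 0,"z": 0,"roll": 0,"jaw": 1},
  {"x": 0,"y": 0,"z": 0,"roll": 0,"jaw": 1},
])

```text
time_s: 3.27
eef_pos: [0.4408, -0.0553, 0.0789]
ee_rot: [-0.483, 0.517, -0.485, -0.513]
contact_force: [-0.2, -0.5, -0.5]
width: 0.0941
```

```bash
python3 -c "from h import *;st()"
```

```text
t 3.27 tcp [ 0.4408 -0.0553  0.0789] yaw 3.56 tilt [ 0.002 -0.006 -1.   ] F [-0.24 -0.52 -0.49] w 0.0941 q [-0.41  0.24  0.44  2.25 -0.15  0.68  1.77]
```

drive_tool([
  {"x": -0.15,"y": -0.12,"z": -0.2,"roll": -0.4,"jaw": 0.3},
  {"x": 0,"y": 0,"z": 0,"roll": 0,"jaw": -0.1},
  {"x": 0,"y": 0,"z": 0,"roll": 0,"jaw": -1},
  {"x": 0,"y": 0,"z": 0,"roll": 0,"jaw": -1},
  {"x": 0,"y": 0,"z": 0,"roll": 0,"jaw": -1},
  {"x": 0,"y": 0,"z": 0,"roll": 0,"jaw": -1},
  {"x": 0,"y": 0,"z": 0,"roll": 0,"jaw": -1},
  {"x": 0,"y": 0,"z": 0,"roll": 0,"jaw": -1},
], grip_force=12)

```text
time_s: 3.93
eef_pos: [0.4412, -0.0564, 0.0798]
ee_rot: [-0.487, 0.517, -0.486, -0.51]
contact_force: [0.8, 0.1, 0.4]
width: 0.044
```

```bash
python3 -c "from h import *;st()"
```

```text
t 3.93 tcp [ 0.4412 -0.0564  0.0798] yaw 3.13 tilt [ 0.008 -0.005 -1.   ] F [0.81 0.1  0.36] w 0.044 q [-0.41  0.23  0.44  2.25 -0.15  0.68  1.76]
```

drive_tool([
  {"x": -0.1,"y": 0,"z": -0.1,"roll": 0,"jaw": -1},
  {"x": 0,"y": 0,"z": 0,"roll": 0,"jaw": -1},
  {"x": 0,"y": 0,"z": 0,"roll": 0,"jaw": -1},
  {"x": 0,"y": 0,"z": 0,"roll": 0,"jaw": -1},
])

```text
time_s: 4.27
eef_pos: [0.4402, -0.0564, 0.0787]
ee_rot: [-0.487, 0.517, -0.486, -0.51]
contact_force: [-0.4, -0.5, 0.4]
width: 0.036
```

```bash
python3 -c "from h import *;st()"
```

```text
t 4.27 tcp [ 0.4402 -0.0564  0.0787] yaw 3.13 tilt [ 0.008 -0.005 -1.   ] F [-0.37 -0.47  0.43] w 0.036 q [-0.41  0.24  0.44  2.25 -0.15  0.67  1.76]
```

drive_tool([
  {"x": 0,"y": 0,"z": 1,"roll": 0,"jaw": -1},
  {"x": 0,"y": 0,"z": 1,"roll": 0,"jaw": -1},
  {"x": 0,"y": 0,"z": 1,"roll": 0,"jaw": -1},
  {"x": 0,"y": 0,"z": 1,"roll": 0,"jaw": -1},
  {"x": 0,"y": 0,"z": 1,"roll": 0,"jaw": -1},
  {"x": 0,"y": 0,"z": 1,"roll": 0,"jaw": -1},
  {"x": 0,"y": 0,"z": 0,"roll": 0,"jaw": -1},
  {"x": 0,"y": 0,"z": 0,"roll": 0,"jaw": -1},
])

```text
time_s: 4.93
eef_pos: [0.4396, -0.0574, 0.1448]
ee_rot: [-0.487, 0.517, -0.486, -0.51]
contact_force: [0.1, -0.7, -0.2]
width: 0.0359
```

```bash
python3 -c "from h import *;st()"
```

```text
t 4.93 tcp [ 0.4396 -0.0574  0.1448] yaw 3.05 tilt [ 0.008 -0.006 -1.   ] F [ 0.09 -0.71 -0.2 ] w 0.0359 q [-0.46  0.11  0.47  2.2  -0.06  0.84  1.68]
```

drive_tool([
  {"x": 1.5,"y": 0,"z": 0,"roll": 0,"jaw": -1},
  {"x": 2,"y": 0,"z": 0,"roll": 0,"jaw": -1},
  {"x": 1.4,"y": 0,"z": 0,"roll": 0,"jaw": -1},
  {"x": 0,"y": 0,"z": 0,"roll": 0,"jaw": -1},
  {"x": 0,"y": 0,"z": -1,"roll": 0,"jaw": -1},
  {"x": 0,"y": 0,"z": -1.5,"roll": 0,"jaw": -1},
  {"x": 0,"y": 0,"z": -1.5,"roll": 0,"jaw": -1},
  {"x": 0,"y": 0,"z": -0.8,"roll": 0,"jaw": -1},
  {"x": 0,"y": 0,"z": 0,"roll": 0,"jaw": -1},
  {"x": 0,"y": 0,"z": 0,"roll": 0,"jaw": -1},
])

```text
time_s: 5.77
eef_pos: [0.4845, -0.0578, 0.0902]
ee_rot: [-0.485, 0.515, -0.488, -0.511]
contact_force: [-0.1, 0.2, -1.1]
width: 0.0359
```

```bash
python3 - <<'E'
from h import *
st(); p,d=r.snapshot("scene"); T=cloud("scene",d); cv2.imwrite("pics/s1.png",cv2.resize(p[150:270,240:400],None,fx=5,fy=5,interpolation=cv2.INTER_CUBIC))
E
```

```text
t 5.77 tcp [ 0.4845 -0.0578  0.0902] yaw 3.01 tilt [ 0.002 -0.006 -1.   ] F [-0.07  0.19 -1.1 ] w 0.0359 q [-0.4   0.29  0.45  2.15 -0.17  0.74  1.78]
```

View pics/s1.png

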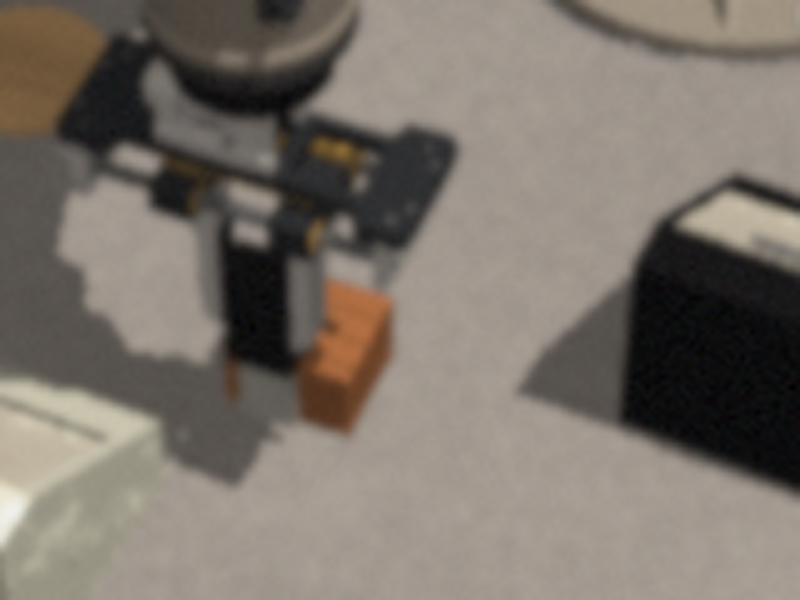

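drive_tool([
  {"x": -1,"y": 0,"z": 0,"roll": 0,"jaw": -1},
  {"x": -1,"y": 0,"z": 0,"roll": 0,"jaw": -1},
  {"x": -1,"y": 0,"z": 0,"roll": 0,"jaw": -1},
  {"x": -1,"y": 0,"z": 0,"roll": 0,"jaw": -1},
  {"x": -0.7,"y": 0,"z": 0,"roll": 0,"jaw": -1},
  {"x": 0,"y": 0,"z": 0,"roll": 0,"jaw": -1},
  {"x": 0,"y": 0,"z": 0,"roll": 0,"jaw": -1},
])

```text
time_s: 6.4
eef_pos: [0.4344, -0.0577, 0.0933]
ee_rot: [-0.488, 0.517, -0.486, -0.509]
contact_force: [3.3, -0.8, -1.0]
width: 0.0359
```

```bash
cat >> h.py <<'E'
def gauge(nm,yaw=None):
    """handle's +x face / blade plane: scene depth points of the black handle and blade near the grasp"""
    s=st(); p,d=r.snapshot("scene"); T=cloud("scene",d)
    cv2.imwrite(f"pics/{nm}.png",p); np.save(f"{nm}.npy",d)
    w,x,y,z=s["ee_rot"]; M=Ro.from_quat([x,y,z,w]).as_matrix(); G=s["eef_pos"]-.0188*M[:,0]
    ja=M[:,2]*np.sign(M[1,2]); fx=np.array([ja[1],-ja[0],0]); fx/=np.linalg.norm(fx)
    Q=T-G; a=Q@ja; b=Q@fx; h=Q[...,2]
    dark=p.max(2)<60
    m=(abs(a)<.014)&(abs(b)<.1)&(h>-.11)&(h<.045)
    mh=m&dark&(h>-.055)&(b>-.03)
    pts=np.c_[b[mh],h[mh]].astype(np.float32)
    L=cv2.fitLine(pts,cv2.DIST_HUBER,0,.001,.001).ravel(); v=L[:2]*np.sign(L[1])
    th=np.degrees(np.arctan2(-v[0],v[1])); n=np.array([v[1],-v[0]])
    print("handle pts",mh.sum(),"tilt",th,"face offset from G",n@L[2:],"range along",np.percentile(pts@v,[1,99]))
    mb=m&~dark
    pb=np.c_[b[mb],h[mb]]; o=pb@n; al=pb@v; k=(abs(o-.003-(n@L[2:]-.012))<.006)&(al<-.03)
    if k.sum()>5: print("blade pts",k.sum(),"off",np.median(o[k]),"along min",np.sort(al[k])[:6],"tip at G+",)
    return s,G,th,v,n
E
python3 -c "from h import *;gauge('s2')"
```

```text
t 6.4 tcp [ 0.4344 -0.0577  0.0933] yaw 3.0 tilt [ 0.01  -0.005 -1.   ] F [ 3.32 -0.79 -0.99] w 0.0359 q [-0.43  0.2   0.46  2.25 -0.13  0.71  1.74]
handle pts 290 tilt 25.849167 face offset from G 0.01908503 range along [-0.04306444  0.02701953]
blade pts 157 off 0.008516003190270877 along min [-0.12925406 -0.12879016 -0.12807013 -0.12735889 -0.12722949 -0.12721876] tip at G+
```

drive_tool([
  {"x": -0.3,"y": 0,"z": -0.4,"roll": 0,"jaw": -1},
  {"x": -0.3,"y": 0,"z": -0.5,"roll": 0,"jaw": -1},
  {"x": 0,"y": 0,"z": 0,"roll": 0,"jaw": -1},
  {"x": 0,"y": 0,"z": 0,"roll": 0,"jaw": -1},
])

```text
time_s: 6.78
eef_pos: [0.429, -0.0576, 0.0835]
ee_rot: [-0.488, 0.517, -0.485, -0.509]
contact_force: [1.0, 0.9, 2.1]
width: 0.0361
```

```bash
python3 - <<'E'
from h import *
gauge('s3'); p=cv2.imread('pics/s3.png'); cv2.imwrite("pics/s3c.png",cv2.resize(p[160:250,260:350],None,fx=6,fy=6,interpolation=cv2.INTER_CUBIC))
E
```

```text
t 6.78 tcp [ 0.429  -0.0576  0.0835] yaw 3.01 tilt [ 0.011 -0.005 -1.   ] F [1.01 0.86 2.11] w 0.0361 q [-0.43  0.21  0.46  2.27 -0.14  0.68  1.75]
handle pts 297 tilt 29.521383 face offset from G 0.022202564 range along [-0.04363311  0.02533487]
blade pts 221 off 0.012983512975908738 along min [-0.13140828 -0.13036021 -0.13033628 -0.12976983 -0.12903964 -0.12871101] tip at G+
```

View pics/s3c.png

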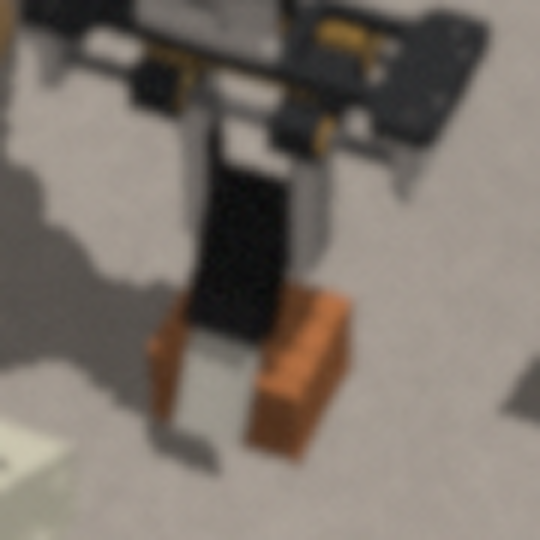

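drive_tool([
  {"x": -0.35,"y": 0,"z": -0.4,"roll": 0,"jaw": -1},
  {"x": -0.35,"y": 0,"z": -0.5,"roll": 0,"jaw": -1},
  {"x": 0,"y": 0,"z": 0,"roll": 0,"jaw": -1},
  {"x": 0,"y": 0,"z": 0,"roll": 0,"jaw": -1},
])

```text
time_s: 7.17
eef_pos: [0.4215, -0.0577, 0.0733]
ee_rot: [-0.488, 0.517, -0.486, -0.509]
contact_force: [1.7, 0.1, 0.7]
width: 0.036
```

```bash
python3 - <<'E'
from h import *
gauge('s4')
E
```

```text
t 7.17 tcp [ 0.4215 -0.0577  0.0733] yaw 3.01 tilt [ 0.01  -0.005 -1.   ] F [1.65 0.12 0.67] w 0.036 q [-0.42  0.22  0.45  2.29 -0.15  0.65  1.76]
handle pts 291 tilt 36.40725 face offset from G 0.02502194 range along [-0.04458026  0.02359942]
blade pts 220 off 0.01657953720977105 along min [-0.13839592 -0.13568082 -0.13255081 -0.13236926 -0.13166355 -0.13156089] tip at G+
```

drive_tool([
  {"x": 0,"y": 0,"z": 0,"roll": 0,"jaw": -1},
  {"x": 0,"y": 0,"z": 0,"roll": 0,"jaw": -1},
  {"x": 0,"y": 0,"z": 1,"roll": 0,"jaw": -1},
  {"x": 0,"y": 0,"z": 2,"roll": 0,"jaw": -1},
  {"x": 0.5,"y": 0,"z": 2,"roll": 0,"jaw": -1},
  {"x": 1,"y": 0,"z": 2,"roll": 0,"jaw": -1},
  {"x": 1,"y": 1,"z": 2,"roll": -2,"jaw": -1},
  {"x": 1,"y": 2,"z": 1,"roll": -2,"jaw": -1},
  {"x": 1,"y": 2,"z": 0,"roll": -2,"jaw": -1},
  {"x": 1,"y": 2,"z": 0,"roll": -2,"jaw": -1},
  {"x": 1,"y": 2,"z": 0,"roll": -2,"jaw": -1},
  {"x": 1,"y": 2,"z": 0,"roll": -2,"jaw": -1},
  {"x": 1,"y": 2,"z": 0,"roll": -2,"jaw": -1},
  {"x": 1,"y": 2,"z": 0,"roll": -1,"jaw": -1},
  {"x": 1,"y": 2,"z": 0,"roll": 0,"jaw": -1},
  {"x": 0.5,"y": 2,"z": 0,"roll": 0,"jaw": -1},
  {"x": 0.5,"y": 2,"z": 0,"roll": 0,"jaw": -1},
  {"x": 0,"y": 2,"z": 0,"roll": 0,"jaw": -1},
  {"x": 0,"y": 1,"z": 0,"roll": 0,"jaw": -1},
  {"x": 0,"y": 0,"z": 0,"roll": 0,"jaw": -1},
], grip_force=45)

```text
time_s: 8.88
eef_pos: [0.5308, 0.1914, 0.1755]
ee_rot: [0.549, -0.44, 0.558, 0.44]
contact_force: [0.6, -0.5, -1.1]
width: 0.0357
```

```bash
python3 - <<'E'
from h import *
gauge('s5'); p=cv2.imread('pics/s5.png'); cv2.imwrite("pics/s5c.png",cv2.resize(p[200:400,220:420],None,fx=3,fy=3,interpolation=cv2.INTER_CUBIC))
E
```

```text
t 8.88 tcp [0.5308 0.1914 0.1755] yaw -13.04 tilt [-0.009 -0.008 -1.   ] F [ 0.6  -0.52 -1.14] w 0.0357 q [-0.76  0.29  0.36  1.9  -0.12  0.98  1.  ]
handle pts 398 tilt 38.139473 face offset from G 0.024228891 range along [-0.04497481  0.02381479]
blade pts 228 off 0.013940583172370204 along min [-0.14674995 -0.14526109 -0.09753035 -0.09705362 -0.09696288 -0.09642322] tip at G+
```

View pics/s5c.png

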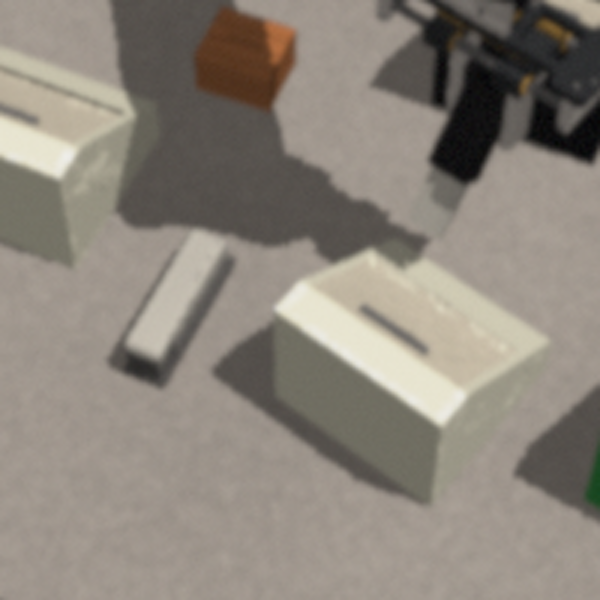

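drive_tool([
  {"x": 0.4,"y": 1,"z": -0.5,"roll": 0,"jaw": -1},
  {"x": 0.4,"y": 1,"z": -1,"roll": 0,"jaw": -1},
  {"x": 0.4,"y": 0.8,"z": -1,"roll": 0,"jaw": -1},
  {"x": 0.2,"y": 0,"z": -1,"roll": 0,"jaw": -1},
  {"x": 0,"y": 0,"z": -0.4,"roll": 0,"jaw": -1},
  {"x": 0,"y": 0,"z": 0,"roll": 0,"jaw": -1},
  {"x": 0,"y": 0,"z": 0,"roll": 0,"jaw": -1},
])

```text
time_s: 9.52
eef_pos: [0.5458, 0.2157, 0.1309]
ee_rot: [0.549, -0.439, 0.56, 0.438]
contact_force: [-0.5, 0.2, -1.3]
width: 0.0357
```

```bash
cat >> h.py <<'E'
BOX={"L":(np.array([.6199,.2043,.0713]),np.radians(-13.3)),"R":(np.array([.5688,-.1689,.0714]),np.radians(1.3))}
def ingap(k,s,b=.066,h=-.0676):
    o,ps=BOX[k]; c,q=np.cos(np.radians(35)),np.sin(np.radians(35))
    xg=np.array([c*np.cos(ps),c*np.sin(ps),q]); zg=np.array([-q*np.cos(ps),-q*np.sin(ps),c]); yg=np.cross(zg,xg)
    w,x,y,z=s["ee_rot"]; M=Ro.from_quat([x,y,z,w]).as_matrix(); G=s["eef_pos"]-.0188*M[:,0]
    ja=M[:,2]*np.sign(M[1,2]); fx=np.array([ja[1],-ja[0],0])
    tip=G+b*fx+[0,0,h]; e=tip-o
    print("tip",np.round(tip,4),"in gap mm",np.round(1000*np.array([e@xg,e@yg,e@zg]),1),"| 1mm xg",np.round(xg,3),"zg",np.round(zg,3))
    return tip
E
python3 - <<'E'
from h import *
s,G,th,v,n=gauge('s6'); ingap("L",s)
t,d=r.snapshot("top"); p=cv2.imread('pics/s6.png')
a=cv2.resize(p[230:330,310:440],None,fx=4,fy=4,interpolation=cv2.INTER_CUBIC); b=cv2.resize(t[110:210,195:287],None,fx=3,fy=4,interpolation=cv2.INTER_CUBIC)
cv2.imwrite("pics/s6c.png",np.hstack([a,b])[:, :800])
E
```

```text
t 9.52 tcp [0.5458 0.2157 0.1309] yaw -13.35 tilt [-0.011 -0.011 -1.   ] F [-0.52  0.21 -1.28] w 0.0357 q [-0.76  0.38  0.34  1.88 -0.15  0.91  0.99]
handle pts 386 tilt 37.04239 face offset from G 0.024910435 range along [-0.04501305  0.02341005]
blade pts 246 off 0.015122990974166943 along min [-0.10936641 -0.10933899 -0.10842899 -0.10818643 -0.10808066 -0.10802433] tip at G+
tip [0.6102 0.2006 0.0821] in gap mm [-0.9 -5.8 13.8] | 1mm xg [ 0.797 -0.188  0.574] zg [-0.558  0.132  0.819]
```

View pics/s6c.png

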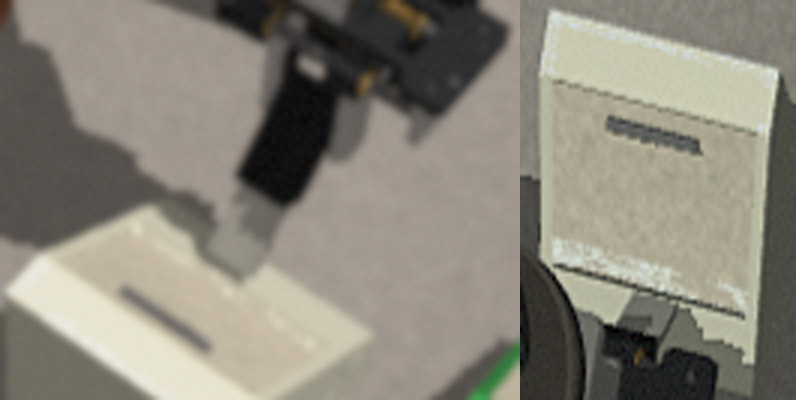

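```bash
python3 - <<'E'
from h import *
for uv in((230.7,182.8),(248.3,185.8),(239.5,184.3)):
    for z in(.080,.084): print(uv,z,ray("top",uv,z))
_,d=r.snapshot("top"); T=cloud("top",d); print(np.round(T[180:194,240],4).tolist())
E
```

```text
(230.7, 182.8) 0.08 [0.61774205 0.21668258 0.08      ]
(230.7, 182.8) 0.084 [0.61708894 0.2156858  0.084     ]
(248.3, 185.8) 0.08 [0.61058815 0.18129646 0.08      ]
(248.3, 185.8) 0.084 [0.60996797 0.18046255 0.084     ]
(239.5, 184.3) 0.08 [0.6141625  0.19897669 0.08      ]
(239.5, 184.3) 0.084 [0.61352587 0.19806141 0.084     ]
[[0.6239, 0.1993, 0.0734], [0.6222, 0.1998, 0.0713], [0.6203, 0.2, 0.0708], [0.6186, 0.2006, 0.0683], [0.6162, 0.2001, 0.0706], [0.6121, 0.197, 0.0843], [0.6098, 0.1967, 0.0858], [0.6069, 0.1954, 0.0918], [0.6049, 0.1955, 0.0917], [0.6023, 0.1945, 0.0959], [0.5998, 0.1937, 0.0997], [0.5972, 0.1927, 0.1042], [0.5954, 0.1931, 0.1027], [0.5924, 0.1914, 0.1103]]
```

drive_tool([
  {"x": 0.2,"y": 0.1,"z": -0.3,"roll": 0,"jaw": -1},
  {"x": 0.2,"y": 0,"z": -0.3,"roll": 0,"jaw": -1},
  {"x": 0.1,"y": 0,"z": -0.2,"roll": 0,"jaw": -1},
  {"x": 0,"y": 0,"z": 0,"roll": 0,"jaw": -1},
  {"x": 0,"y": 0,"z": 0,"roll": 0,"jaw": -1},
])

```text
time_s: 10.08
eef_pos: [0.5523, 0.2171, 0.1245]
ee_rot: [0.551, -0.439, 0.559, 0.438]
contact_force: [-0.2, -0.3, -1.2]
width: 0.0363
```

```bash
python3 -c "
from h import *
ingap('L',st(),b=.067)"
```

```text
t 10.08 tcp [0.5523 0.2171 0.1245] yaw -13.37 tilt [-0.008 -0.008 -1.   ] F [-0.23 -0.33 -1.16] w 0.0363 q [-0.75  0.4   0.34  1.88 -0.16  0.9   1.  ]
tip [0.6176 0.2018 0.0757] in gap mm [ 1.2 -3.   4.5] | 1mm xg [ 0.797 -0.188  0.574] zg [-0.558  0.132  0.819]
```

drive_tool([
  {"x": 0.05,"y": 0,"z": -0.15,"roll": 0,"jaw": -1},
  {"x": 0.05,"y": 0,"z": -0.15,"roll": 0,"jaw": -1},
  {"x": 0.05,"y": 0,"z": -0.15,"roll": 0,"jaw": -1},
  {"x": 0,"y": 0,"z": 0,"roll": 0,"jaw": -1},
])

```text
time_s: 10.42
eef_pos: [0.5518, 0.2183, 0.1229]
ee_rot: [0.55, -0.438, 0.559, 0.439]
contact_force: [-1.0, -0.0, -1.3]
width: 0.0354
```

```bash
python3 -c "
from h import *
ingap('L',st(),b=.067)"
```

```text
t 10.42 tcp [0.5518 0.2183 0.1229] yaw -13.34 tilt [-0.011 -0.006 -1.   ] F [-1.02 -0.04 -1.31] w 0.0354 q [-0.75  0.4   0.33  1.88 -0.16  0.9   1.  ]
tip [0.6172 0.203  0.0741] in gap mm [-0.3 -1.9  3.6] | 1mm xg [ 0.797 -0.188  0.574] zg [-0.558  0.132  0.819]
```

drive_tool([
  {"x": 0.2,"y": 0,"z": -0.3,"roll": 0,"jaw": -1},
  {"x": 0.1,"y": 0,"z": -0.15,"roll": 0,"jaw": -1},
  {"x": 0.1,"y": 0,"z": -0.15,"roll": 0,"jaw": -1},
])

```text
time_s: 10.67
eef_pos: [0.5519, 0.2196, 0.1203]
ee_rot: [0.549, -0.436, 0.56, 0.442]
contact_force: [-17.9, -4.0, 25.5]
width: 0.0359
```

```bash
python3 -c "
from h import *
ingap('L',st(),b=.067)"
```

```text
t 10.67 tcp [0.5519 0.2196 0.1203] yaw -13.29 tilt [-0.018 -0.003 -1.   ] F [-17.88  -4.05  25.46] w 0.0359 q [-0.74  0.41  0.33  1.87 -0.17  0.91  1.01]
tip [0.6174 0.2042 0.0715] in gap mm [-1.8 -0.6  1.5] | 1mm xg [ 0.797 -0.188  0.574] zg [-0.558  0.132  0.819]
```

drive_tool([
  {"x": 0.03,"y": 0,"z": -0.05,"roll": 0,"jaw": -1},
  {"x": 0.03,"y": 0,"z": -0.05,"roll": 0,"jaw": -1},
  {"x": 0.03,"y": 0,"z": -0.05,"roll": 0,"jaw": -1},
  {"x": 0.03,"y": 0,"z": -0.05,"roll": 0,"jaw": -1},
])

```text
time_s: 11.0
eef_pos: [0.5521, 0.2192, 0.1209]
ee_rot: [0.549, -0.435, 0.561, 0.442]
contact_force: [-7.1, -0.6, 10.1]
width: 0.0359
```

```bash
python3 - <<'E'
from h import *
s,*_=gauge('s7'); ingap("L",s,b=.067)
t,d=r.snapshot("top"); cv2.imwrite("pics/t7.png",t); T=cloud("top",d)
cv2.imwrite("pics/t7c.png",cv2.resize(t[160:205,195:287],None,fx=8,fy=8,interpolation=cv2.INTER_CUBIC))
E
```

```text
t 11.0 tcp [0.5521 0.2192 0.1209] yaw -13.32 tilt [-0.02  -0.002 -1.   ] F [-7.08 -0.61 10.13] w 0.0359 q [-0.74  0.41  0.33  1.87 -0.17  0.91  1.01]
handle pts 371 tilt 38.585835 face offset from G 0.02395859 range along [-0.04406589  0.02499117]
blade pts 242 off 0.014496624833400779 along min [-0.09787702 -0.09708887 -0.09632486 -0.09630273 -0.09620757 -0.09600243] tip at G+
tip [0.6177 0.2038 0.0721] in gap mm [-1.2 -1.   1.8] | 1mm xg [ 0.797 -0.188  0.574] zg [-0.558  0.132  0.819]
```

View pics/t7c.png

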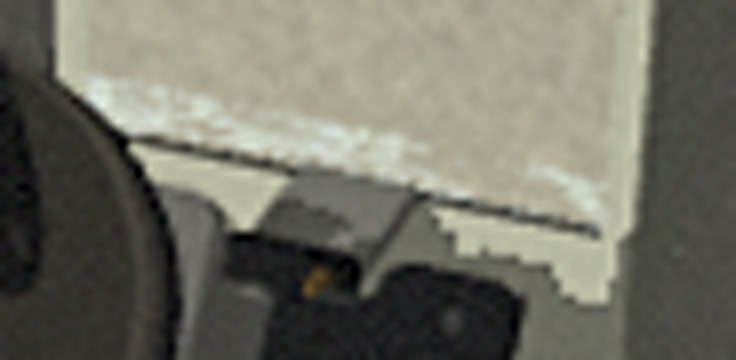

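drive_tool([
  {"x": -0.1,"y": 0,"z": 0.25,"roll": 0,"jaw": -1},
  {"x": 0.2,"y": 0,"z": 0.25,"roll": 0,"jaw": -1},
  {"x": 0,"y": 0,"z": 0,"roll": 0,"jaw": -1},
  {"x": 0,"y": 0,"z": 0,"roll": 0,"jaw": -1},
])

```text
time_s: 11.43
eef_pos: [0.5534, 0.2193, 0.1265]
ee_rot: [0.549, -0.435, 0.56, 0.442]
contact_force: [0.6, -0.6, -2.2]
width: 0.0356
```

```bash
python3 -c "
from h import *
ingap('L',st(),b=.067)"
```

```text
t 11.43 tcp [0.5534 0.2193 0.1265] yaw -13.31 tilt [-0.019 -0.002 -1.   ] F [ 0.62 -0.59 -2.21] w 0.0356 q [-0.74  0.4   0.33  1.86 -0.17  0.92  1.01]
tip [0.619  0.2039 0.0777] in gap mm [ 3.  -0.6  5.7] | 1mm xg [ 0.797 -0.188  0.574] zg [-0.558  0.132  0.819]
```

drive_tool([
  {"x": 0.05,"y": 0,"z": -0.25,"roll": 0,"jaw": -1},
  {"x": 0.05,"y": 0,"z": -0.25,"roll": 0,"jaw": -1},
  {"x": 0.07,"y": 0,"z": -0.15,"roll": 0,"jaw": -1},
])

```text
time_s: 11.68
eef_pos: [0.5539, 0.2196, 0.1206]
ee_rot: [0.548, -0.434, 0.561, 0.443]
contact_force: [-19.7, -1.9, 30.0]
width: 0.0355
```

```bash
python3 -c "
from h import *
ingap('L',st(),b=.067)"
```

```text
t 11.68 tcp [0.5539 0.2196 0.1206] yaw -13.31 tilt [-0.022 -0.001 -1.   ] F [-19.73  -1.88  29.96] w 0.0355 q [-0.74  0.41  0.33  1.86 -0.18  0.91  1.01]
tip [0.6195 0.2042 0.0718] in gap mm [-0.  -0.2  0.7] | 1mm xg [ 0.797 -0.188  0.574] zg [-0.558  0.132  0.819]
```

drive_tool([
  {"x": 0.03,"y": 0,"z": -0.04,"roll": 0,"jaw": -1},
  {"x": 0.03,"y": 0,"z": -0.04,"roll": 0,"jaw": -1},
  {"x": 0.03,"y": 0,"z": -0.04,"roll": 0,"jaw": -1},
  {"x": 0.03,"y": 0,"z": -0.04,"roll": 0,"jaw": -1},
])

```text
time_s: 12.02
eef_pos: [0.5538, 0.2194, 0.1208]
ee_rot: [0.548, -0.433, 0.562, 0.444]
contact_force: [-8.7, -1.6, 15.5]
width: 0.0357
```

```bash
python3 - <<'E'
from h import *
s,*_=gauge('s8'); ingap("L",s,b=.067)
t,d=r.snapshot("top"); cv2.imwrite("pics/t8.png",t)
g=cv2.cvtColor(t,cv2.COLOR_BGR2GRAY); print(g[178:192,[222,234,238,242,246,254,258]])
E
```

```text
t 12.02 tcp [0.5538 0.2194 0.1208] yaw -13.34 tilt [-0.025 -0.    -1.   ] F [-8.75 -1.6  15.51] w 0.0357 q [-0.74  0.41  0.33  1.86 -0.18  0.91  1.02]
handle pts 367 tilt 38.670856 face offset from G 0.024598086 range along [-0.04249945  0.02623523]
blade pts 242 off 0.015315304176934165 along min [-0.09609648 -0.09578087 -0.09572604 -0.09560696 -0.09554358 -0.09553207] tip at G+
tip [0.6195 0.204  0.072 ] in gap mm [ 0.2 -0.4  0.8] | 1mm xg [ 0.797 -0.188  0.574] zg [-0.558  0.132  0.819]
[[152 211 219 197 191 161 168]
 [ 63 136 188 209 165 163 169]
 [155 100 125 190 179 166 171]
 [188 115 109 125 184 171 168]
 [184 112 112 107 103 174 168]
 [163 115 113 111  54 178 168]
 [100 110 115 113  49 172 171]
 [ 53  74 113 115 106 110 155]
 [ 62  84 112 114 107 104  64]
 [ 65  76 116 109 110 192 139]
 [ 67  83 117  68 108 186 187]
 [ 71  77  88  59 107 172 188]
 [ 70  18  74  86 105 115 170]
 [ 62  27  10 108  77 105  94]]
```

drive_tool([
  {"x": -0.4,"y": 0,"z": 0.6,"roll": 0,"jaw": -1},
  {"x": -0.8,"y": 0,"z": 1.2,"roll": 0,"jaw": -1},
  {"x": -1,"y": 0,"z": 1.6,"roll": 0,"jaw": -1},
  {"x": -0.5,"y": -1,"z": 1.6,"roll": 0,"jaw": -1},
  {"x": -0.5,"y": -2,"z": 1,"roll": 1,"jaw": -1},
  {"x": -0.4,"y": -2.5,"z": 0.5,"roll": 1,"jaw": -1},
  {"x": -0.2,"y": -2.5,"z": 0,"roll": 1,"jaw": -1},
  {"x": -0.2,"y": -2.5,"z": 0,"roll": 1,"jaw": -1},
  {"x": -0.2,"y": -2.5,"z": 0,"roll": 1,"jaw": -1},
  {"x": -0.2,"y": -2.5,"z": 0,"roll": 1,"jaw": -1},
  {"x": -0.2,"y": -2.5,"z": 0,"roll": 1,"jaw": -1},
  {"x": -0.2,"y": -2.5,"z": 0,"roll": 1,"jaw": -1},
  {"x": -0.2,"y": -2.5,"z": 0,"roll": 1,"jaw": -1},
  {"x": -0.2,"y": -2.5,"z": 0,"roll": 1,"jaw": -1},
  {"x": -0.2,"y": -2.5,"z": 0,"roll": 1,"jaw": -1},
  {"x": -0.2,"y": -2.5,"z": 0,"roll": 1,"jaw": -1},
  {"x": -0.2,"y": -2.5,"z": 0,"roll": 1,"jaw": -1},
  {"x": -0.2,"y": -1.5,"z": 0,"roll": 1,"jaw": -1},
  {"x": 0,"y": 0,"z": 0,"roll": 0,"jaw": -1},
  {"x": 0,"y": 0,"z": 0,"roll": 0,"jaw": -1},
])

```text
time_s: 13.78
eef_pos: [0.4798, -0.138, 0.1986]
ee_rot: [0.489, -0.503, 0.498, 0.511]
contact_force: [0.4, 0.0, -1.8]
width: 0.036
```

```bash
python3 -c "
from h import *
s,*_=gauge('s9');ingap('R',s,b=.068)"
```

```text
t 13.78 tcp [ 0.4798 -0.138   0.1986] yaw 1.57 tilt [-0.017 -0.001 -1.   ] F [ 0.36  0.02 -1.8 ] w 0.036 q [-0.32  0.16  0.53  2.01 -0.09  1.01  1.85]
handle pts 323 tilt 39.241726 face offset from G 0.024470119 range along [-0.0424908  0.0243329]
blade pts 213 off 0.014745891716093728 along min [-0.0960177  -0.09413952 -0.09372263 -0.09333227 -0.0932525  -0.09313116] tip at G+
tip [ 0.5481 -0.1361  0.1498] in gap mm [28.7 33.2 75.6] | 1mm xg [0.819 0.019 0.574] zg [-0.573 -0.013  0.819]
```

drive_tool([
  {"x": 0.2,"y": -1,"z": -0.8,"roll": 0,"jaw": -1},
  {"x": 0.3,"y": -1,"z": -1.2,"roll": 0,"jaw": -1},
  {"x": 0.3,"y": -0.8,"z": -1.2,"roll": 0,"jaw": -1},
  {"x": 0.2,"y": -0.2,"z": -1.2,"roll": 0,"jaw": -1},
  {"x": 0.1,"y": 0,"z": -0.9,"roll": 0,"jaw": -1},
  {"x": 0,"y": 0,"z": -0.5,"roll": 0,"jaw": -1},
  {"x": 0,"y": 0,"z": 0,"roll": 0,"jaw": -1},
  {"x": 0,"y": 0,"z": 0,"roll": 0,"jaw": -1},
])

```text
time_s: 14.5
eef_pos: [0.4932, -0.1591, 0.1397]
ee_rot: [0.488, -0.505, 0.494, 0.513]
contact_force: [-0.1, 0.5, -1.4]
width: 0.0356
```

```bash
python3 - <<'E'
from h import *
s,*_=gauge('s10');ingap('R',s,b=.068)
t,d=r.snapshot("top"); cv2.imwrite("pics/t10.png",t)
cv2.imwrite("pics/t10c.png",cv2.resize(t[170:240,375:475],None,fx=7,fy=7,interpolation=cv2.INTER_CUBIC))
E
```

```text
t 14.5 tcp [ 0.4932 -0.1591  0.1397] yaw 2.08 tilt [-0.015  0.002 -1.   ] F [-0.09  0.52 -1.38] w 0.0356 q [-0.25  0.28  0.52  2.03 -0.18  0.89  1.97]
handle pts 310 tilt 39.079987 face offset from G 0.024548382 range along [-0.0424069   0.02601589]
blade pts 207 off 0.015080695649438442 along min [-0.11667429 -0.11650738 -0.11634851 -0.11602753 -0.11584913 -0.11571923] tip at G+
tip [ 0.5614 -0.1567  0.0909] in gap mm [ 5.3 12.4 20. ] | 1mm xg [0.819 0.019 0.574] zg [-0.573 -0.013  0.819]
```

View pics/t10c.png

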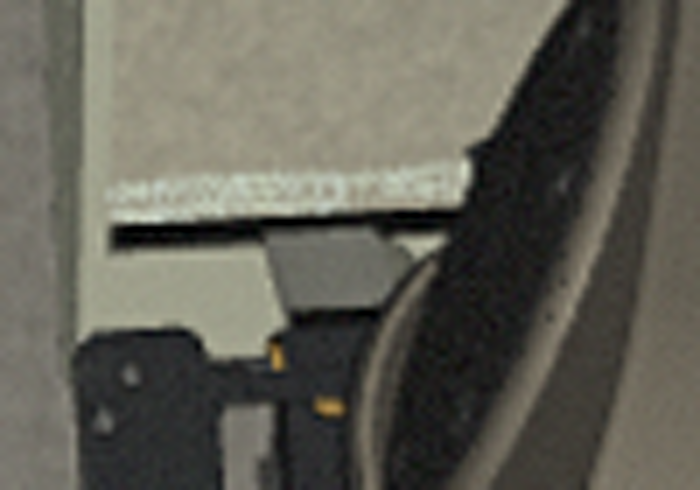

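drive_tool([
  {"x": 0.1,"y": -0.3,"z": -0.4,"roll": -0.7,"jaw": -1},
  {"x": 0.1,"y": -0.3,"z": -0.4,"roll": 0,"jaw": -1},
  {"x": 0.1,"y": 0,"z": -0.4,"roll": 0,"jaw": -1},
  {"x": 0,"y": 0,"z": 0,"roll": 0,"jaw": -1},
  {"x": 0,"y": 0,"z": 0,"roll": 0,"jaw": -1},
])

```text
time_s: 15.02
eef_pos: [0.4975, -0.1659, 0.1283]
ee_rot: [0.492, -0.502, 0.496, 0.509]
contact_force: [0.2, 0.4, -0.5]
width: 0.0354
```

```bash
python3 - <<'E'
from h import *
s=st();ingap('R',s,b=.068)
t,d=r.snapshot("top"); g=cv2.cvtColor(t,cv2.COLOR_BGR2GRAY); print(g[196:212,[396,400,404,414,418,422,426]])
t0=cv2.cvtColor(cv2.imread("pics/top0.png"),cv2.COLOR_BGR2GRAY); print(t0[196:212,[396,400,404,414,418,422,426]])
E
```

```text
t 15.02 tcp [ 0.4975 -0.1659  0.1283] yaw 1.31 tilt [-0.011  0.003 -1.   ] F [ 0.24  0.39 -0.5 ] w 0.0354 q [-0.23  0.3   0.52  2.03 -0.2   0.86  1.99]
tip [ 0.5657 -0.1644  0.0795] in gap mm [2.2 4.6 8.4] | 1mm xg [0.819 0.019 0.574] zg [-0.573 -0.013  0.819]
[[169 183 171 168 167 176 177]
 [181 177 178 178 163 152 164]
 [157 157 191 161 172 178 163]
 [167 170 190 197 182 179 154]
 [190 177 174 155 123  84  76]
 [182 140  81   0  46  67  91]
 [  2   0   1   9 107 112 113]
 [ 16  12  16   6 106 106 109]
 [ 17  20  36  82 104 104 107]
 [ 86  91 109 155 102 104 108]
 [163 162 168 164 104 108 107]
 [159 161 158 156  99 106 107]
 [157 158 155 163  96 108 106]
 [159 154 158 158  95 104 110]
 [159 155 156 155  91 111 114]
 [156 158 160 157  96 101 110]]
[[163 176 165 164 163 170 172]
 [173 171 168 169 155 146 157]
 [150 148 183 154 167 171 158]
 [158 167 184 189 176 177 151]
 [186 175 169 149 123  84  75]
 [177 132  77   5   1   7   5]
 [  0   6   9  16  10  19  17]
 [ 21  19  22   4  15  36  44]
 [ 18  29  37  80  88 107 113]
 [ 82  87 110 148 158 162 160]
 [156 157 162 154 152 153 153]
 [153 152 152 154 152 152 151]
 [152 149 151 150 152 148 152]
 [154 151 151 151 149 153 149]
 [154 151 150 151 148 151 153]
 [153 151 152 152 148 151 154]]
```

```bash
python3 - <<'E'
from h import *
print(ray("top",(420,201.0),.0815)); 
for v in(200,202,204):
    K,R,t=cam("top"); c=-R.T@t; d=R.T@np.linalg.solve(K,[420,v,1]); o,ps=BOX["R"]; n=np.array([-.5734,-.013,.8192]); X=c+d*(n@(o-c))/(n@d); print(v,X,(X-o)@np.array([.819,.019,.574])*1000)
E
```

```text
[ 0.56955554 -0.1592221   0.0815    ]
200 [ 0.57235827 -0.16065885  0.07402139] 4.575485418571919
202 [ 0.56864415 -0.16101054  0.07141611] 0.0315117726986281
204 [ 0.56490867 -0.16136425  0.06879584] -4.538609702116652
```

drive_tool([
  {"x": 0.05,"y": 0,"z": -0.3,"roll": 0,"jaw": -1},
  {"x": 0.05,"y": 0,"z": -0.3,"roll": 0,"jaw": -1},
  {"x": 0.05,"y": 0,"z": -0.2,"roll": 0,"jaw": -1},
  {"x": 0,"y": 0,"z": 0,"roll": 0,"jaw": -1},
])

```text
time_s: 15.4
eef_pos: [0.4992, -0.1657, 0.1196]
ee_rot: [0.492, -0.502, 0.496, 0.509]
contact_force: [1.2, -0.4, -0.6]
width: 0.0356
```

```bash
python3 - <<'E'
from h import *
s=st();ingap('R',s,b=.0695)
t,d=r.snapshot("top"); g=cv2.cvtColor(t,cv2.COLOR_BGR2GRAY); print(g[196:208,[400,414,418,422,426]])
E
```

```text
t 15.4 tcp [ 0.4992 -0.1657  0.1196] yaw 1.32 tilt [-0.011  0.003 -1.   ] F [ 1.18 -0.39 -0.6 ] w 0.0356 q [-0.23  0.32  0.51  2.04 -0.21  0.85  2.  ]
tip [ 0.5689 -0.1642  0.0708] in gap mm [-0.2  4.7 -0.6] | 1mm xg [0.819 0.019 0.574] zg [-0.573 -0.013  0.819]
[[186 172 170 174 181]
 [178 177 161 154 165]
 [153 162 172 178 163]
 [173 194 179 175 153]
 [177 151 128  92  80]
 [139   0  82 104 112]
 [  0  16 105 108 108]
 [ 18  16 104 106 105]
 [ 29  80 106 107 112]
 [ 93 162 105 104 110]
 [165 167 103 109 109]
 [160 158 106 104 109]]
```

drive_tool([
  {"x": 0.2,"y": 0,"z": -0.29,"roll": 0,"jaw": -1},
  {"x": 0.2,"y": 0,"z": -0.29,"roll": 0,"jaw": -1},
  {"x": 0.2,"y": 0,"z": -0.29,"roll": 0,"jaw": -1},
])

```text
time_s: 15.7
eef_pos: [0.5057, -0.1658, 0.111]
ee_rot: [0.492, -0.502, 0.496, 0.509]
contact_force: [0.6, 0.4, -1.2]
width: 0.036
```

```bash
python3 -c "
from h import *
ingap('R',st(),b=.0695)"
```

```text
t 15.7 tcp [ 0.5057 -0.1658  0.111 ] yaw 1.31 tilt [-0.01   0.003 -1.   ] F [ 0.56  0.41 -1.24] w 0.036 q [-0.22  0.34  0.51  2.03 -0.22  0.83  2.01]
tip [ 0.5754 -0.1643  0.0622] in gap mm [  0.2   4.5 -11.4] | 1mm xg [0.819 0.019 0.574] zg [-0.573 -0.013  0.819]
```

It is entering freely (11 mm in, no force). Continue.

drive_tool([
  {"x": 0.2,"y": 0,"z": -0.29,"roll": 0,"jaw": -1},
  {"x": 0.2,"y": 0,"z": -0.29,"roll": 0,"jaw": -1},
  {"x": 0.2,"y": 0,"z": -0.29,"roll": 0,"jaw": -1},
  {"x": 0.2,"y": 0,"z": -0.29,"roll": 0,"jaw": -1},
])

```text
time_s: 16.03
eef_pos: [0.5148, -0.1657, 0.0979]
ee_rot: [0.492, -0.502, 0.496, 0.509]
contact_force: [-0.5, -0.2, -0.5]
width: 0.0356
```

```bash
python3 -c "
from h import *
ingap('R',st(),b=.0695)"
```

```text
t 16.03 tcp [ 0.5148 -0.1657  0.0979] yaw 1.33 tilt [-0.01   0.003 -1.   ] F [-0.48 -0.23 -0.5 ] w 0.0356 q [-0.21  0.38  0.49  2.02 -0.24  0.81  2.02]
tip [ 0.5845 -0.1642  0.0491] in gap mm [  0.1   4.4 -27.4] | 1mm xg [0.819 0.019 0.574] zg [-0.573 -0.013  0.819]
```

drive_tool([
  {"x": 0.22,"y": 0,"z": -0.27,"roll": 0,"jaw": -1},
  {"x": 0.22,"y": 0,"z": -0.27,"roll": 0,"jaw": -1},
  {"x": 0.22,"y": 0,"z": -0.27,"roll": 0,"jaw": -1},
])

```text
time_s: 16.28
eef_pos: [0.5221, -0.1657, 0.0886]
ee_rot: [0.492, -0.502, 0.496, 0.509]
contact_force: [-0.1, -0.3, -1.9]
width: 0.0357
```

```bash
python3 -c "
from h import *
ingap('R',st(),b=.0695)"
```

```text
t 16.28 tcp [ 0.5221 -0.1657  0.0886] yaw 1.32 tilt [-0.011  0.003 -1.   ] F [-0.09 -0.26 -1.88] w 0.0357 q [-0.2   0.4   0.49  2.01 -0.26  0.8   2.03]
tip [ 0.5917 -0.1642  0.0398] in gap mm [  0.7   4.2 -39.1] | 1mm xg [0.819 0.019 0.574] zg [-0.573 -0.013  0.819]
```

drive_tool([
  {"x": 0.2,"y": 0,"z": -0.23,"roll": 0,"jaw": -1},
  {"x": 0.2,"y": 0,"z": -0.23,"roll": 0,"jaw": -1},
])

```text
time_s: 16.45
eef_pos: [0.5265, -0.1657, 0.0833]
ee_rot: [0.492, -0.502, 0.496, 0.509]
contact_force: [-0.0, -0.3, -1.9]
width: 0.0356
```

```bash
python3 -c "
from h import *
s,*_=gauge('s11');ingap('R',s,b=.0695)"
```

```text
t 16.45 tcp [ 0.5265 -0.1657  0.0833] yaw 1.32 tilt [-0.011  0.003 -1.   ] F [-0.01 -0.34 -1.91] w 0.0356 q [-0.2   0.41  0.48  2.   -0.26  0.79  2.03]
handle pts 298 tilt 39.885853 face offset from G 0.024557762 range along [-0.04253307  0.02597067]
blade pts 23 off 0.016343879524727194 along min [-0.05228428 -0.05212784 -0.05110111 -0.05054772 -0.05053387 -0.05052844] tip at G+
tip [ 0.5962 -0.1642  0.0345] in gap mm [  1.3   4.1 -46. ] | 1mm xg [0.819 0.019 0.574] zg [-0.573 -0.013  0.819]
```

drive_tool([
  {"x": 0.13,"y": 0,"z": -0.17,"roll": 0,"jaw": -1},
  {"x": 0.1,"y": 0,"z": -0.13,"roll": 0,"jaw": -1},
  {"x": 0.05,"y": 0,"z": -0.07,"roll": 0,"jaw": -1},
])

```text
time_s: 16.75
eef_pos: [0.5291, -0.1658, 0.0797]
ee_rot: [0.492, -0.502, 0.496, 0.51]
contact_force: [-16.3, 3.6, 34.6]
width: 0.0359
```

```bash
python3 -c "
from h import *
ingap('R',st(),b=.0695)"
```

```text
t 16.75 tcp [ 0.5291 -0.1658  0.0797] yaw 1.32 tilt [-0.012  0.003 -1.   ] F [-16.33   3.65  34.61] w 0.0359 q [-0.19  0.42  0.48  2.   -0.27  0.79  2.03]
tip [ 0.5988 -0.1643  0.0309] in gap mm [  1.4   4.  -50.5] | 1mm xg [0.819 0.019 0.574] zg [-0.573 -0.013  0.819]
```

drive_tool([
  {"x": 0,"y": 0,"z": 0,"roll": 0,"jaw": -1},
  {"x": 0,"y": 0,"z": 0,"roll": 0,"jaw": -1},
  {"x": 0,"y": 0,"z": 0,"roll": 0,"jaw": -1},
  {"x": 0,"y": 0,"z": 0,"roll": 0,"jaw": -0.2},
  {"x": 0,"y": 0,"z": 0,"roll": 0,"jaw": -0.1},
  {"x": 0,"y": 0,"z": 0,"roll": 0,"jaw": 0.2},
  {"x": 0,"y": 0,"z": 0,"roll": 0,"jaw": 0.6},
  {"x": 0,"y": 0,"z": 0,"roll": 0,"jaw": 1},
  {"x": 0,"y": 0,"z": 0,"roll": 0,"jaw": 1},
  {"x": 0,"y": 0,"z": 0,"roll": 0,"jaw": 1},
  {"x": 0,"y": 0,"z": 0,"roll": 0,"jaw": 1},
], grip_force=8)

```text
time_s: 17.67
eef_pos: [0.5297, -0.166, 0.0802]
ee_rot: [0.492, -0.502, 0.496, 0.509]
contact_force: [-0.3, -0.1, -0.1]
width: 0.0788
```

```bash
python3 -c "
from h import *
s,*_=gauge('s12')"
```

```text
t 17.67 tcp [ 0.5297 -0.166   0.0802] yaw 1.31 tilt [-0.011  0.003 -1.   ] F [-0.27 -0.15 -0.08] w 0.0788 q [-0.19  0.42  0.48  2.   -0.27  0.79  2.03]
handle pts 277 tilt 36.848392 face offset from G 0.023277914 range along [-0.040109    0.02724727]
```

drive_tool([
  {"x": 0,"y": 0,"z": 0,"roll": 0,"jaw": 1},
  {"x": 0,"y": 0,"z": 0,"roll": 0,"jaw": 1},
  {"x": 0,"y": 0,"z": 1,"roll": 0,"jaw": 1},
  {"x": 0,"y": 0,"z": 1.5,"roll": 0,"jaw": 1},
  {"x": 0,"y": 0,"z": 2,"roll": 0,"jaw": 1},
  {"x": 0,"y": 0,"z": 2,"roll": 0,"jaw": 1},
  {"x": 0,"y": 0,"z": 2,"roll": 0,"jaw": 1},
  {"x": 0,"y": 0,"z": 2,"roll": 0,"jaw": 1},
  {"x": 0,"y": 0,"z": 2,"roll": 0,"jaw": 1},
  {"x": 0,"y": 2,"z": 1,"roll": 0,"jaw": 1},
  {"x": 0,"y": 3,"z": 0,"roll": 0,"jaw": 1},
  {"x": 0,"y": 3,"z": 0,"roll": 0,"jaw": 1},
  {"x": 0,"y": 3,"z": 0,"roll": 0,"jaw": 1},
  {"x": 0,"y": 0,"z": 0,"roll": 0,"jaw": 1},
  {"x": 0,"y": 0,"z": 0,"roll": 0,"jaw": 1},
])

```text
time_s: 18.97
eef_pos: [0.5272, -0.055, 0.2315]
ee_rot: [0.495, -0.502, 0.497, 0.506]
contact_force: [-0.2, -1.1, 0.2]
width: 0.0942
```

```bash
python3 - <<'E'
from h import *
st(); p,d=r.snapshot("scene"); t,_=r.snapshot("top"); T=cloud("scene",d); np.save("s13.npy",d)
m=(p.max(2)<60)&(abs(T[...,1]+.165)<.014)&(T[...,0]>.45)&(T[...,0]<.62)&(T[...,2]>.08)&(T[...,2]<.22)
q=T[m][:,[0,2]].astype(np.float32); L=cv2.fitLine(q,cv2.DIST_HUBER,0,.001,.001).ravel(); v=L[:2]*np.sign(L[1])
th=np.arctan2(-v[0],v[1]); top=(q@v).max(); o=np.array([.5688,.0714]); n=np.array([v[1],-v[0]])
print(m.sum(),"lean",np.degrees(th),"top along gap z mm",1000*np.percentile((q-o)@[-.5736,.8192],[2,98]),"y",T[m][:,1].mean())
a=cv2.resize(p[120:390,150:520],(400,292)); b=cv2.resize(t[90:360,80:540],(400,292))
cv2.imwrite("pics/end.png",np.hstack([a,b]))
E
```

```text
t 18.97 tcp [ 0.5272 -0.055   0.2315] yaw 0.89 tilt [-0.007  0.003 -1.   ] F [-0.24 -1.13  0.21] w 0.0942 q [-0.45  0.17  0.49  1.92 -0.1   1.08  1.67]
284 lean 37.357857 top along gap z mm [ 7.61278134 71.65739133] y -0.16500445854723222
```

View pics/end.png

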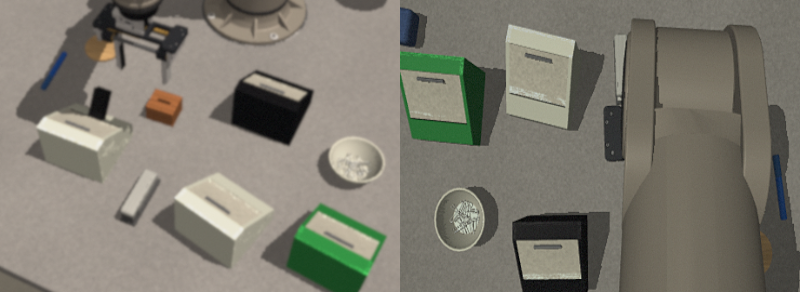

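```bash
python3 -c "
from h import *
print(r.finish_job())"
```

```text
the job is handed in; nothing more can be done
None
```

I tried the gauge in both boxes and left it standing fully home in the right box's gap, released. The job was handed in at about 19 s of the 62 s. No verdict came back, so this rests on my own checks.

- **Tilting the gauge:** the moves cannot tip the tool. I drew the gauge out of the stand, pushed its blade against the stand's edge so it turned in the fingers to about 37–39°, then gripped it harder.
- **Left box (narrow gap):** the blade jammed at the mouth. I pressed it twice, the second time about 1.4 mm further up the slope because the first sat slightly low. In the second press the tip was about 1 mm from the gap's middle line and about 4° off square. The force peaked at about 36 N and stayed over 15 N for about 0.3 s. That is firmer than the light pressure asked for, but under the 60 N limit.
- **Right box (wide gap):** the blade went in with almost no force until the shoulder met the face, where the force reached about 38 N. I then let go.
- **Last checks:**
  - The gauge leans 37.4°, against 35° for square to the face.
  - Its top stands about 72 mm out from the face, against 70 mm when fully home. By this reading about 48 mm of the blade is inside.
  - The gripper is open and clear of everything.
  - The bystanders look unmoved in the scene view. I did not measure them, and the arm hid the stapler and coaster from above.
- **Disagreement:** the two cameras differed by about 1–1.5 mm in x. I went by the top camera.

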